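Lay a vacuum tee in its cradle under the housing

ROBOT

A 6-joint arm with a two-finger parallel gripper is mounted at the origin on the work surface. World frame = base frame: x ahead of the robot, y to its left, z up, the work surface at z = 0. Lengths are in m, angles in rad, forces in N, time in s.
With the tool pointing down it reaches from about 0.35 to 0.875 m from the base axis. Payload 4.2 kg.
Tool frame: the origin (TCP) lies on the centre line of the jaws, within the pads' length; the fingertips stand 14 mm ahead of it and the grasp point (between the pads) lies 5 mm behind it; z points along the fingers, y is the line along which they close (so a half turn about z gives the same grasp; the last joint's range is limited). The gripper opens to 87 mm and grips with 3 to 60 N. Pads are 19 mm wide; open, the fingers measure 117 mm over their backs; the gripper's body (75 mm by 190 mm) begins 51 mm behind the grasp point.
Start: joints at [-1.022, 0.385, 0.008, 0, -1.194, -0.259], TCP at [0.179, -0.599, 0.237] pointing down, gripper open.
Joint ranges: [-3.14, 3.14], [-1.21, 2.06], [-1.07, 1.41], [-3.16, 2.05], [-2.99, -0.16], [-3.1, 3.1]. Speed limits (rad/s): [2.79, 2.79, 3.14, 3.14, 3.14, 3.14].

INTERFACE

Orientations are given as a unit quaternion [x, y, z, w].
In Python, from station import manip, camera, spot_in, outline_of gives the robot as it stands.
- The arm moves only by the tool arm_command, never from a script. Its argument "deltas" is a list that holds one entry, the list of rows, each a list of 5 numbers: the opening, from 0 (shut) to 1 (fully open), then the shift along the tool's x, y, z in units of 30 mm (1.0 is 30 mm), then the turn about the tool's z in units of 0.12 rad (1.0 is 0.12 rad). A call has 1 to 10 rows; each row shifts and turns the commanded pose from where the row before left it, along the tool's axes as they then stand; what a row does not reach is not made up. A row lasts 1/8 s, in which the tool goes at most 62.5 mm and 10.7 degrees, less where a joint would pass 70% of its speed; a pose out of reach is approached as far as the arm can. A call with a number of a shift or a turn outside -1 to 1 is refused whole. A call with a gripper value outside its range is refused whole. The fingers move at their own pace and stop on an object; "squeeze" is the grip in N (left out, the last holds). Time passes only in rows, so rows that do not move let the fingers close. It gives the time, the measured TCP pose, the force, the opening and the grip force at its end, in the units of the state.
- manip.read_state(): the state, without advancing time (a new reading comes with each control period).
- camera(name): name is "side" or "top" or "wrist"; returns a dict with "img" (384x512x3 uint8, red, green, blue), "fx", "fy", "cx", "cy" (pixels), "dist" ([k1, k2, p1, p2, k3] as OpenCV has them; the pictures are not rectified), "R" (3x3) and "t" (3): a world point X has camera coordinates R X + t. Camera axes: x right, y down, z forward; pixel columns grow to the right and rows downward; lengths in m; the calibration is good to about 2 mm. A picture is of the moment at which its call begins. There is no depth.
- manip.job_done(): hands the job in; it is judged then, once.
Trained networks look in a picture, given as the dict that the camera call returned (one of the last four; its "shot" number tells which), for a name from the list of things; names that differ only in an ending like _2 or _b are one class to them, and where a whole thing is asked for, a point or a joint stands for the part that bears it (a point fixed in the world has none). Each returns a list of dicts, best first, with "score" (0 to 1); they miss things now and then, are a little off and sometimes report something else, mostly with a low value. They report only what shows in the picture. A call takes as long as a camera call. They do not tell look-alikes from the thing itself.
- spot_in(thing, picture): "box" ([left, top, width, height] in pixels, round what is visible of it).
- outline_of(thing, picture): "mask" (384x512 bool, what is visible of it) and "box" ([left, top, width, height] in pixels, round what is visible of it).
The state is a dict: "time_s": time; "qpos": joint angles; "dq": joint speeds; "joint_torque": joint torques, N m; "position": TCP position; "tool_rot": TCP orientation; "ft_force": force on the tool from outside, world axes, zero at the start; "ft_torque": the same for the moment, N m; "gripper_width": finger opening in m; "grasp_force": force on a finger pad.
Only numpy, scipy, OpenCV 4.12 (cv2) and the standard library are available. Lean on these libraries where they do the work, as an engineer would, in place of code of your own. Each camera call takes 0.05 s, during which the arm holds its last target. There are 200 camera calls.

TASK

Lay the steel vacuum tee in the three V-saddles of the cradle stand, with the end farther from the side branch slid in under the overhanging white housing and the side branch resting in the third saddle. Then set the U-shaped steel hold-down yoke astride the bare tube, between the saddle nearest the housing and the side branch, so that it sits fully down on the tube. Set both down gently rather than letting them drop, and leave everything else on the bench where it is.

Things in the scene. Friction and masses are not known exactly. Their poses are not given: they have to be found in the camera images.
- tee: Loose steel vacuum tee, 0.45 kg, lying flat (all sizes in mm). Run along x: 240 long, tube diameter 26, flanges diameter 40, 10 thick at both ends (x -120 and 120). Side branch: tube diameter 26 at x = 45 along +y, flange diameter 40 at y 60 to 70. Origin: middle of the run's axis, 20 above the bench at the start; z up. Centre of mass on the bare tube near x = -15.
- tee_branch (a point): Centre of the end face of the tee's side branch: (45, 70, 0) in the tee's frame.
- stand: Fixed aluminium cradle stand; place and yaw vary (sizes in mm). Origin: underside of its base plate (x -195 to 105, y -40 to 60, 12 thick); x along the laid run, z up. Three V-saddles (90 degree V, open upward, 12 thick along the tube, 42 wide, tips 74 high): for the run at x = -80 and x = 90 (y = 0), for the branch at (45, 42).
- housing (a point): Middle of the front lower edge of the white housing that overhangs the stand's -x end: (-95, 0, 135) mm in the stand's frame. Its slab spans x -195 to -95, y -45 to 45, z 135 to 185, on a column at x -195 to -150 with a round port face at x = -142. The laid tee's -x end lies under the slab, which blocks lowering it straight in.
- cradle (a point): Point on the stand, 75 above its underside, with the stand's axes: where the tee's origin is when it lies in the saddles (tee x along stand x, branch along stand +y).
- cradle_branch (a point): Where the centre of the branch's end face is when the tee lies in the saddles: (45, 70, 75) in the stand's frame.
- yoke: Plain steel hold-down yoke, 0.2 kg (sizes in mm): an inverted U standing on its two legs, outside 24 (x) by 50 (y) by 50 high, legs 8 thick, slot between them 34 wide (runs along x, open below) and 36 high, bridge 14 thick. Origin: middle between the feet, at foot level; z up. Astride the laid tee, its x lies along the run and its origin is 23 below the run's axis.
- jar: Bystander: white jar, diameter 56, 80 high; origin under its centre.
- blank: Bystander: solid steel disc, diameter 54, 14 high; origin under its centre.
- amber: Bystander: amber bottle, diameter 66, 160 high; origin under its centre.
- wrench: Bystander: steel wrench 160 long lying along its x axis; origin under its middle.
- nipple: Bystander: short straight steel flanged tube standing upright, diameter 40, 70 high; origin under its centre.
- beaker: Bystander: glass beaker, diameter 70, 85 high; origin under its centre.
- flask: Bystander: steel can, diameter 72, 100 high; origin under its centre.
There are look-alikes about, which are no part of the job. Leave any yellow look-alike of the yoke alone.

How it is judged:
By the outcome, as a careful person would: the job done as asked, in the order asked, and still so for the second after the job is handed in, with the robot touching nothing.
It also fails if it takes over 67 s, if anything falls off the work surface, if the arm or the gripper's body presses on something with over 40 N, if the wrist force passes 120 N, or if a joint passes its speed limit or range.

## Working session

There is one attempt and no reset: what is moved stays moved. The work goes in short steps, Python scripts to look and compute and a tool call to move; the robot and the scene stay as the last step left them, time stands still between calls to the robot, and variables do not carry over. Pictures are saved under pics/ and viewed, at most 10 in all, crops included, and the job is handed in when it is done.

Besides the shell and the picture viewer there is one more tool, called after ">>>" as name(argument=value, ...), one argument or row to a line, values as JSON. arm_command: Moves the arm, as the interface text tells. Its arguments: {"type":"object","properties":{"deltas":{"type":"array"},"squeeze":{"type":"number"}},"required":["deltas"]}

```bash
mkdir -p pics; ls; python3 - <<'E'
from station import manip,camera,spot_in,outline_of
import cv2,numpy as np
ims=[]
for n in ("top","side"):
    c=camera(n); ims.append(c["img"])
    print(n,c["fx"],c["cx"],c["cy"],c["dist"],np.round(c["R"],3).tolist(),np.round(c["t"],3))
    for th in("tee","tee_branch","stand","housing","cradle","yoke"):
        print(th,[(round(d["score"],2),np.round(d["box"]).tolist()) for d in spot_in(th,c)[:3]])
    cv2.imwrite(f"pics/{n}0.png",cv2.resize(c["img"],(800,600))[:,:,::-1])
s=manip.read_state();print(s["position"],s["tool_rot"],s["time_s"])
E
```

```text
pics
top 469.4267083707913 253.77664597057714 192.65014795474755 [-0.05594313  0.          0.          0.          0.        ] [[0.018, -1.0, 0.006], [-0.973, -0.019, -0.231], [0.231, -0.002, -0.973]] [-0.156  0.621  1.43 ]
tee [(0.94, [251.0, 195.0, 36.0, 71.0])]
tee_branch [(0.95, [250.0, 194.0, 36.0, 71.0]), (0.65, [208.0, 209.0, 16.0, 13.0]), (0.54, [116.0, 137.0, 53.0, 114.0])]
stand [(0.79, [114.0, 141.0, 57.0, 107.0]), (0.61, [205.0, 174.0, 14.0, 12.0]), (0.21, [181.0, 138.0, 22.0, 25.0])]
housing [(0.86, [117.0, 136.0, 52.0, 114.0])]
cradle [(0.93, [114.0, 141.0, 56.0, 105.0])]
yoke [(0.69, [294.0, 253.0, 15.0, 17.0]), (0.62, [231.0, 131.0, 14.0, 10.0]), (0.58, [206.0, 175.0, 13.0, 12.0])]
side 394.84030935697734 257.0680842566458 187.6995738898664 [-0.0221266  0.         0.         0.         0.       ] [[-0.869, -0.494, 0.008], [-0.308, 0.529, -0.791], [0.386, -0.69, -0.612]] [0.453 0.334 0.883]
tee [(0.87, [261.0, 183.0, 65.0, 52.0])]
tee_branch [(0.87, [263.0, 188.0, 60.0, 42.0])]
stand [(0.66, [103.0, 212.0, 147.0, 114.0])]
housing [(0.62, [104.0, 216.0, 146.0, 105.0]), (0.51, [273.0, 228.0, 18.0, 30.0])]
cradle [(0.87, [103.0, 214.0, 151.0, 110.0])]
yoke [(0.85, [203.0, 217.0, 17.0, 19.0]), (0.67, [181.0, 183.0, 9.0, 19.0]), (0.62, [329.0, 188.0, 16.0, 22.0])]
[ 0.17860292 -0.59891468  0.23656588] [-1.44405317e-01  9.89518622e-01 -1.78076427e-06 -1.31094394e-05] 0.7
```

```bash
python3 - <<'E'
import cv2
a=cv2.imread("pics/top0.png"); 
# crop region in 512 px: x100-330,y120-290
s=800/512
c=a[int(110*s):int(290*s),int(95*s):int(335*s)]
cv2.imwrite("pics/top0c.png",cv2.resize(c,(800,600),interpolation=cv2.INTER_CUBIC))
E
```

```text
(no output)
```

View pics/top0c.png

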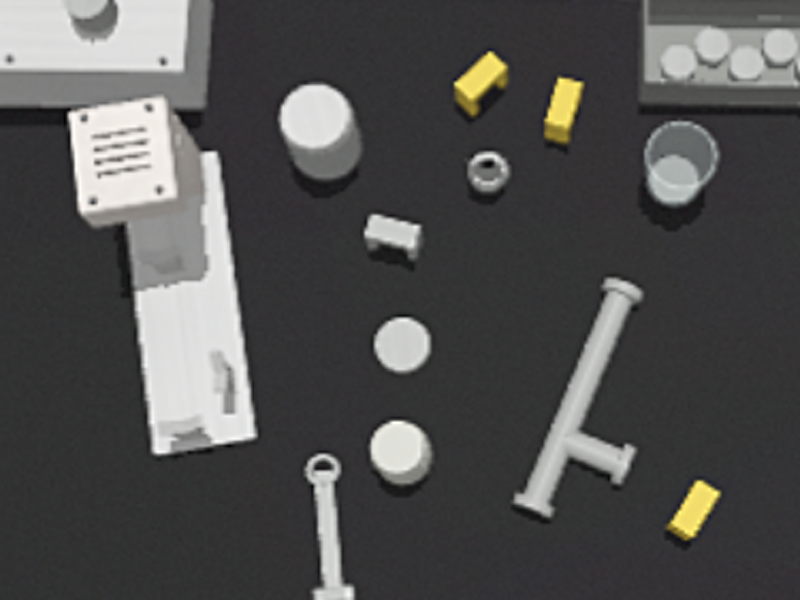

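View pics/side0.png

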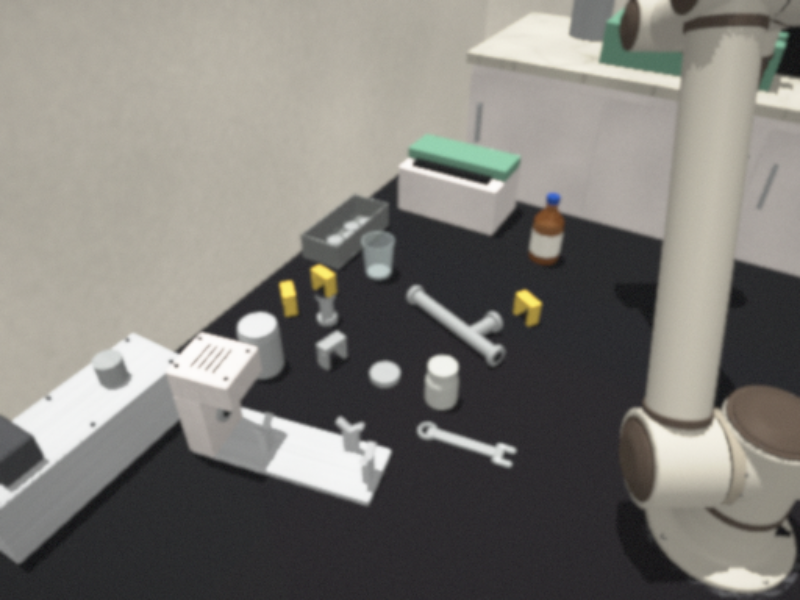

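The top crop shows the tee at about (585,400), with its long end at upper right (622,290) and the branch pointing right.

There are four yoke candidates:
- **Steel:** crop (393,235), full picture (212,181).
- **Yellow:** crop (480,85), (563,110) and (695,510).

Only the steel one fits the description. It shows as plain grey in both views, and in side0 at (332,350). The can stands near it at (320,130), so I need to check gripper-body clearance there. Next I'll fit poses to the outlines.

```bash
cat >h.py <<'E'
import numpy as np,cv2
from scipy.optimize import minimize
from station import manip,camera,spot_in,outline_of
def cyl(a,b,r,n=24):
    a,b=np.array(a,float),np.array(b,float);d=(b-a)/np.linalg.norm(b-a)
    u=np.cross(d,[0,0,1] if abs(d[2])<.9 else [1,0,0]);u/=np.linalg.norm(u);v=np.cross(d,u)
    t=np.linspace(0,2*np.pi,n,endpoint=False)[:,None];c=r*(np.cos(t)*u+np.sin(t)*v)
    return np.vstack([a+c,b+c])/1000
def box(x0,x1,y0,y1,z0,z1): return np.array([[x,y,z] for x in(x0,x1) for y in(y0,y1) for z in(z0,z1)])/1000
M=dict(tee=[cyl((-120,0,0),(120,0,0),13),cyl((-120,0,0),(-110,0,0),20),cyl((110,0,0),(120,0,0),20),cyl((45,0,0),(45,70,0),13),cyl((45,60,0),(45,70,0),20)],
 stand=[box(-195,105,-40,60,0,12),box(-195,-95,-45,45,135,185),box(-195,-150,-45,45,12,135),box(84,96,-21,21,12,57),box(-86,-74,-21,21,12,57)],
 yoke=[box(-12,12,-25,-17,0,50),box(-12,12,17,25,0,50),box(-12,12,-25,25,36,50)])
def place(P,p): # p x,y,z,yaw
    c,s=np.cos(p[3]),np.sin(p[3]);return P@np.array([[c,s,0],[-s,c,0],[0,0,1]])+p[:3]
def proj(c,X):
    K=np.array([[c["fx"],0,c["cx"]],[0,c["fy"],c["cy"]],[0,0,1]])
    return cv2.projectPoints(np.asarray(X,float).reshape(-1,3),cv2.Rodrigues(np.array(c["R"],float))[0],np.array(c["t"],float),K,np.array(c["dist"],float))[0].reshape(-1,2)
S=4
def sil(c,parts,p):
    m=np.zeros((384*S,512*S),np.uint8)
    for P in parts:
        q=(proj(c,place(P,p))+.5)*S*16-8
        cv2.fillConvexPoly(m,cv2.convexHull(np.round(q).astype(np.int32)),255,cv2.LINE_8,4)
    return cv2.resize(m,(512,384),interpolation=cv2.INTER_AREA)/255.
def fit(name,views,p0,z): # views (cam,mask); p0 x,y,yaw
    def cost(v):
        p=[v[0],v[1],z,v[2]];k=0
        for c,m in views:
            s=sil(c,M[name],p);k+=np.abs(s-m).sum()/m.sum()
        return k/len(views)
    best=None
    for st in((.03,.3),(.01,.1),(.004,.04)):
        x=p0 if best is None else best.x
        best=minimize(cost,x,method="Nelder-Mead",options=dict(initial_simplex=[x]+[np.add(x,d) for d in((st[0],0,0),(0,st[0],0),(0,0,st[1]))],xatol=1e-4,fatol=1e-4))
    return best.x,best.fun
def ray(c,uv,z):
    K=np.array([[c["fx"],0,c["cx"]],[0,c["fy"],c["cy"]],[0,0,1]])
    n=cv2.undistortPoints(np.array([[uv]],float),K,np.array(c["dist"],float))[0,0]
    R=np.array(c["R"]);o=-R.T@np.array(c["t"]);d=R.T@np.array([n[0],n[1],1]);return o+d*(z-o[2])/d[2]
def pick(name,c,uv=None):
    L=outline_of(name,c)
    if uv is not None: L=[d for d in L if np.hypot(d["box"][0]+d["box"][2]/2-uv[0],d["box"][1]+d["box"][3]/2-uv[1])<25]
    return np.asarray(L[0]["mask"],float) if L else None
def tool(): 
    from scipy.spatial.transform import Rotation as Ro
    s=manip.read_state();R=Ro.from_quat(s["tool_rot"]).as_matrix();return s,np.array(s["position"]),R
def go(target,yaw=None):
    """deltas (tool units) to TCP target; yaw = world angle of tool y mod pi"""
    s,p,R=tool();d=R.T@(np.array(target)-p)/.03
    cur=np.arctan2(R[1,1],R[0,1]);t=0
    if yaw is not None: t=-((yaw-cur+np.pi/2)%np.pi-np.pi/2)
    print("TCP",np.round(p,4),"tool y yaw",round(cur,4),"| shift units (present axes)",np.round(d,2),"turn units",round(t/.12,2),
     "| J6",round(s["qpos"][5],2))
    if yaw is not None:
        c,sn=np.cos(t),np.sin(t);print("   shift in axes after turn",np.round([c*d[0]+sn*d[1],-sn*d[0]+c*d[1],d[2]],2))
E
python3 - <<'E'
from h import *
T=camera("top");Sd=camera("side")
for n,uvt,uvs,p0z,ctr in(("tee",(269,231),(293,209),.02,None),("stand",(142,194),(176,268),0,None),("yoke",(212,181),(212,226),0,None)):
    vs=[(c,m) for c,m in((T,pick(n,T,uvt)),(Sd,pick(n,Sd,uvs))) if m is not None]
    x=ray(T,uvt,p0z);yaw={"tee":np.pi-.39,"stand":np.pi+.12,"yoke":-.2}[n]
    print(n,len(vs),x.round(3))
    for v in [vs]+[[w] for w in vs]:
        r=fit(n,v,[x[0],x[1],yaw],p0z);print("  ",np.round(r[0],4),round(r[1],3))
for n,h in(("flask",.1),("jar",.08),("blank",.014),("nipple",.07),("beaker",.085)):
    for c in(T,Sd):
        for d in spot_in(n,c)[:2]:
            b=d["box"];print(n,round(d["score"],2),b[:2],ray(c,(b[0]+b[2]/2,b[1]+b[3]/2),h/2).round(3))
E
```

```text
tee 2 [ 0.509 -0.196  0.02 ]
   [ 0.5164 -0.1921  2.7675] 0.166
   [ 0.5183 -0.1918  2.7619] 0.229
   [ 0.5155 -0.1924  2.7583] 0.071
stand 2 [0.629 0.231 0.   ]
   [0.5628 0.2022 3.3328] 0.043
   [0.5633 0.2018 3.3289] 0.031
   [0.5616 0.2028 3.3367] 0.046
yoke 2 [ 0.678 -0.003  0.   ]
   [ 0.674  -0.0067 -0.2325] 0.157
   [ 0.6752 -0.0055 -0.2385] 0.141
   [ 0.6729 -0.0066 -0.232 ] 0.131
flask 0.57 [178.6, 136.1] [0.77  0.068 0.05 ]
flask 0.57 [150.5, 198.6] [0.775 0.071 0.05 ]
jar 0.84 [206.5, 233.9] [ 0.462 -0.022  0.04 ]
jar 0.69 [271.0, 223.9] [ 0.461 -0.031  0.04 ]
blank 0.58 [208.4, 208.2] [ 0.559 -0.017  0.007]
blank 0.29 [357.9, 237.6] [ 0.452 -0.54   0.007]
blank 0.55 [236.3, 227.6] [ 0.575 -0.017  0.007]
nipple 0.68 [202.9, 188.8] [ 0.736 -0.08   0.035]
beaker 0.74 [289.4, 144.9] [ 0.755 -0.294  0.042]
beaker 0.69 [233.0, 147.5] [ 0.739 -0.286  0.042]
```

```bash
python3 -c "
from h import *
go([.5276,-.1965,.19],1.197)"
```

```text
TCP [ 0.1786 -0.5989  0.2365] tool y yaw 1.8606 | shift units (present axes) [-14.98   9.53   1.55] turn units 5.53 | J6 -0.26
   shift in axes after turn [-5.93 16.73  1.55]
```

>>> arm_command(
  deltas=[
    [[1, -1, 0.63, 0, 0], [1, -1, 0.64, 0, 0], [1, -1, 0.63, 0, 0], [1, -1, 0.64, 0, 0], [1, -1, 0.63, 0, 0], [1, -1, 0.64, 0, 0], [1, -1, 0.63, 0, 0], [1, -1, 0.64, 0, 0], [1, -1, 0.63, 0, 0], [1, -1, 0.64, 0, 0]],
  ],
  squeeze=30,
)

```text
time_s: 2.85
position: [0.4124, -0.3297, 0.2368]
tool_rot: [-0.144, 0.99, -0.0, 0.0]
ft_force: [0.5, -0.6, 1.4]
gripper_width: 0.087
grasp_force: 0.0
```

>>> arm_command(
  deltas=[
    [[1, -1, 0.63, 0.3, 0], [1, -1, 0.64, 0.3, 0], [1, -1, 0.63, 0.3, 0], [1, -1, 0.64, 0.3, 0], [1, -1, 0.63, 0.3, 0], [1, 0, 0, 0, 1], [1, 0, 0, 0, 1], [1, 0, 0, 0, 1], [1, 0, 0, 0, 1], [1, 0, 0, 0, 1]],
  ],
)

```text
time_s: 4.1
position: [0.5283, -0.1966, 0.1916]
tool_rot: [0.156, 0.988, -0.0, 0.0]
ft_force: [-0.1, 0.7, -0.2]
gripper_width: 0.087
grasp_force: 0.0
```

```bash
cat >w.py <<'E'
from h import *
import sys
def look(n,p0,z,save=None,cams=("wrist","side","top")):
    for k in cams:
        c=camera(k)
        if save and k==cams[0]: cv2.imwrite(save,cv2.resize(c["img"],(800,600))[:,:,::-1])
        o=outline_of(n,c)
        q=proj(c,place(np.vstack(M[n]),[p0[0],p0[1],z,p0[2]]));ctr=(q.min(0)+q.max(0))/2
        m=pick(n,c,ctr) if False else None
        L=[d for d in o if np.hypot(d["box"][0]+d["box"][2]/2-ctr[0],d["box"][1]+d["box"][3]/2-ctr[1])<60]
        print(k,"expected ctr",ctr.round(),[(round(d["score"],2),np.round(d["box"]).tolist()) for d in o[:3]])
        if L:
            r=fit(n,[(c,np.asarray(L[0]["mask"],float))],p0,z);print("   ",np.round(r[0],4),round(r[1],3))
E
python3 -c "
from w import *
go([.5276,-.1965,.19],1.197)
look('tee',[.516,-.192,2.765],.02,'pics/w1.png')"
```

```text
TCP [ 0.5283 -0.1966  0.1916] tool y yaw 1.2567 | shift units (present axes) [ 0.02 -0.    0.05] turn units 0.5 | J6 -1.82
   shift in axes after turn [ 0.02 -0.    0.05]
wrist expected ctr [230. 153.] [(0.9, [183.0, 36.0, 101.0, 219.0]), (0.25, [396.0, 131.0, 58.0, 50.0])]
    [ 0.5179 -0.1904  2.7637] 0.164
side expected ctr [291. 208.] [(0.58, [261.0, 183.0, 61.0, 52.0])]
    [ 0.5148 -0.1926  2.7626] 0.079
top expected ctr [267. 229.] [(0.96, [248.0, 221.0, 34.0, 46.0])]
    [ 0.5176 -0.1917  2.761 ] 0.666
```

View pics/w1.png

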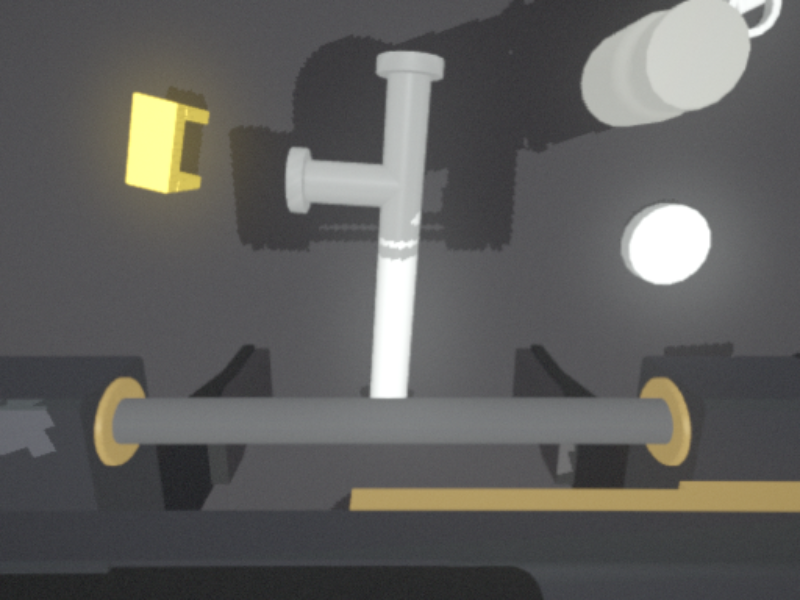

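```bash
python3 - <<'E'
from h import *
c=camera("side");im=c["img"].copy()
cv2.imwrite("pics/s1.png",cv2.resize(im[60:300,180:500],(800,600),interpolation=cv2.INTER_CUBIC)[:,:,::-1])
E
```

```text
(no output)
```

View pics/s1.png

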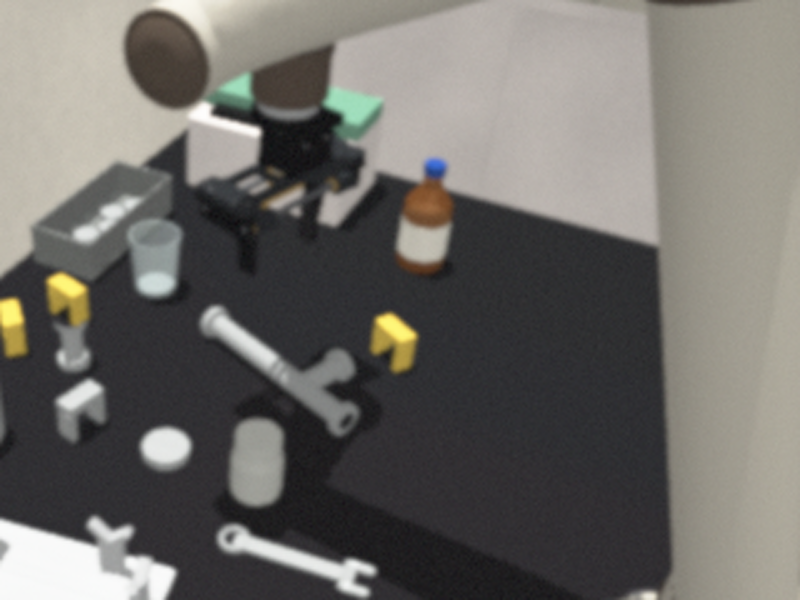

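w1 shows the tee between the jaws. Its tube is at column ~400 of 800, centred on the fingers, and its lower part is hidden behind the gripper rod at row 397. s1 shows the gripper body's long side lies along the closing direction, which is what I need under the housing. I'll refit using only the visible rows.

```bash
python3 - <<'E'
import h;from h import *
c=camera("wrist");m=pick("tee",c,(230,150));m[250:]=0
o=h.sil
def s2(*a):
    s=o(*a);s[250:]=0;return s
h.sil=s2
r=fit("tee",[(c,m)],[.517,-.191,2.763],.02);print(np.round(r[0],4),r[1])
x,y,a=r[0];ca,sa=np.cos(a),np.sin(a)
p=[x-.012*ca,y-.012*sa]
print(p);go([*p,.029],a+np.pi/2)
E
```

```text
[ 0.518  -0.1903  2.7625] 0.041027847637983186
[np.float64(0.5291563820498538), np.float64(-0.19473161656883192)]
TCP [ 0.5283 -0.1967  0.1916] tool y yaw 1.2612 | shift units (present axes) [-0.01  0.07  5.42] turn units 0.58 | J6 -1.81
   shift in axes after turn [-0.    0.07  5.42]
```

>>> arm_command(
  deltas=[
    [[1, 0, 0.07, 1, 0.58], [1, 0, 0, 1, 0], [1, 0, 0, 1, 0], [1, 0, 0, 1, 0], [0.6, 0, 0, 1, 0], [0.5, 0, 0, 0.5, 0], [0.45, 0, 0, 0.25, 0], [0.3, 0, 0, 0, 0], [0.2, 0, 0, 0, 0], [0.1, 0, 0, 0, 0]],
  ],
  squeeze=35,
)

```text
time_s: 5.8
position: [0.5295, -0.1947, 0.0199]
tool_rot: [0.189, 0.982, 0.0, 0.001]
ft_force: [0.4, 0.2, 0.1]
gripper_width: 0.035
grasp_force: 0.0
```

>>> arm_command(
  deltas=[
    [[0, 0, 0, 0, 0], [0, 0, 0, 0, 0], [0, 0, 0, 0, 0], [0, 0, 0, 0, 0]],
  ],
)

```text
time_s: 6.3
position: [0.5292, -0.1947, 0.0196]
tool_rot: [0.189, 0.982, -0.0, 0.0]
ft_force: [-0.8, 1.5, 5.3]
gripper_width: 0.0253
grasp_force: 35.0
```

>>> arm_command(
  deltas=[
    [[0, 0, 0, -0.3, 0], [0, 0, 0, -1, 0], [0, 0, 0, -1, 0], [0, 0, 0, -1, 0], [0, 0, 0, -1, 0], [0, 0, 0, -1, 0], [0, 0, 0, -1, 0], [0, 0, 0, -0.7, 0]],
  ],
)

```text
time_s: 7.3
position: [0.528, -0.1943, 0.2291]
tool_rot: [0.189, 0.982, 0.0, -0.001]
ft_force: [0.2, 0.1, -5.2]
gripper_width: 0.025
grasp_force: 35.0
```

```bash
cat >>h.py <<'E'
def stand_pose(): return np.array([.5628,.2022,0,3.3328])
def sworld(P,sp=None): return place(np.array([P],float)/1000,stand_pose() if sp is None else sp)[0]
E
python3 - <<'E'
import h;from h import *
s,p,R=tool();a0=np.arctan2(R[1,1],R[0,1])+np.pi/2
print(p,a0,s["ft_force"],s["grasp_force"])
c=camera("wrist");L=outline_of("tee",c);print([(round(d["score"],2),np.round(d["box"])) for d in L])
m=np.asarray(L[0]["mask"],float);m[250:]=0
o=h.sil
def s2(*a):
    s=o(*a);s[250:]=0;return s
h.sil=s2
ax=a0 if np.cos(a0)<0 else a0+np.pi
r=fit("tee",[(c,m)],[p[0]+.012*np.cos(ax),p[1]+.012*np.sin(ax),ax],p[2]+.0004);print(np.round(r[0],4),r[1],ax)
d=r[0][:2]-p[:2];e=np.array([np.cos(ax),np.sin(ax)]);print("tee origin along run from TCP",d@e,"across",d@[-e[1],e[0]],"dyaw",r[0][2]-ax)
cv2.imwrite("pics/w2.png",cv2.resize(c["img"],(800,600))[:,:,::-1])
# pre-slot: tee origin at stand (50,0) z .24
g=12
go([*sworld((50-g,0,0))[:2],.24],stand_pose()[3]+np.pi/2)
E
```

```text
[ 0.52799059 -0.19427261  0.2291109 ] 2.7612338920936352 [ 0.20386379  0.05388072 -5.21309795] 34.9975848197937
[(0.59, array([ 78.,   1., 202., 311.]))]
[ 0.5166 -0.19    2.7639] 0.027576608318716514 2.7612338920936352
tee origin along run from TCP 0.012218863095625131 across 0.00024212309658162335 dyaw 0.0026584119423191943
TCP [ 0.5293 -0.1947  0.2305] tool y yaw 1.1909 | shift units (present axes) [ 4.93 12.01 -0.32] turn units -4.76 | J6 -1.89
   shift in axes after turn [-2.34 12.78 -0.32]
```

>>> arm_command(
  deltas=[
    [[0, 0.41, 1, 0, 0], [0, 0.41, 1, 0, 0], [0, 0.41, 1, 0, 0], [0, 0.41, 1, 0, 0], [0, 0.41, 1, -0.1, 0], [0, 0.41, 1, -0.1, 0], [0, 0.41, 1, -0.1, 0], [0, 0.41, 1, 0, 0], [0, 0.41, 1, 0, 0], [0, 0.41, 1, 0, 0]],
  ],
)

```text
time_s: 8.65
position: [0.5244, 0.1303, 0.2356]
tool_rot: [0.189, 0.982, -0.001, -0.002]
ft_force: [-0.2, 0.7, -4.9]
gripper_width: 0.0251
grasp_force: 35.0
```

>>> arm_command(
  deltas=[
    [[0, 0.41, 1, 0, 0], [0, 0.41, 1, 0, 0], [0, 0, 0, 0, -0.95], [0, 0, 0, 0, -0.95], [0, 0, 0, 0, -0.95], [0, 0, 0, 0, -0.95], [0, 0, 0, 0, -0.96], [0, 0, 0, 0, 0]],
  ],
)

```text
time_s: 9.65
position: [0.5241, 0.194, 0.2358]
tool_rot: [-0.095, 0.996, -0.001, -0.002]
ft_force: [-0.4, -0.2, -4.5]
gripper_width: 0.0252
grasp_force: 35.0
```

```bash
python3 - <<'E'
from w import *
p=stand_pose();go([*sworld((38,0,0))[:2],.1],p[3]+np.pi/2)
look('stand',[p[0],p[1],p[3]],0,'pics/w3.png')
s=manip.read_state();print(s["time_s"],s["grasp_force"],s["gripper_width"])
E
```

```text
TCP [0.5241 0.194  0.2358] tool y yaw 1.7603 | shift units (present axes) [-0.07  0.03  4.53] turn units -0.01 | J6 -2.02
   shift in axes after turn [-0.07  0.03  4.53]
wrist expected ctr [252. 291.] [(0.91, [208.0, 112.0, 81.0, 200.0])]
side expected ctr [178. 267.] [(0.78, [105.0, 213.0, 146.0, 111.0])]
    [0.5628 0.2027 3.3349] 0.062
top expected ctr [143. 192.] [(0.77, [113.0, 139.0, 59.0, 106.0])]
    [0.5637 0.1998 3.3414] 0.503
9.95 34.996885657310486 0.02497863472160554
```

View pics/w3.png

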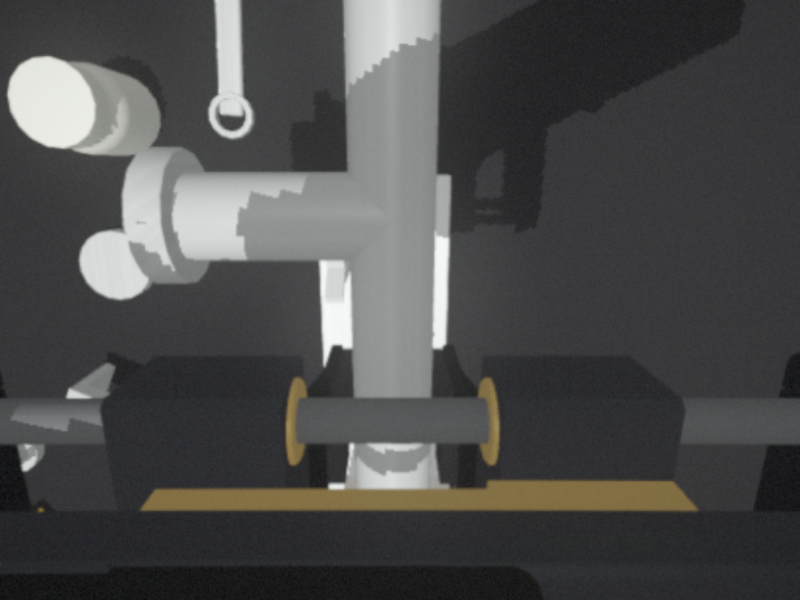

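w3 shows the tee held level with the branch to the left. The stand's plate edges show at column ~448 on the right (corner near (450,175)) and ~322 on the left. I'll check those edges against the fitted stand pose.

```bash
python3 - <<'E'
from h import *
c=camera("wrist");g=c["img"].mean(2)
for r in (130,150,170,190,210):
    row=g[r,282:305];d=-np.diff(row);k=d.argmax();print(r,"right edge",283+k-.0,row[max(0,k-2):k+4].round())
    row=g[r,200:222] if r>165 else None
    if row is not None: d=np.diff(row);print("   left",200+d.argmax()+.5,row[d.argmax()-1:d.argmax()+3].round())
print("col288 rows",g[104:122,286].round())
for P in((105,-40,12),(60,-40,12),(0,-40,12),(105,60,12),(60,60,12),(0,60,12)): print(P,proj(c,sworld(P)).round(1))
for P in((60,-40,12),):
  for dx in((.002,0),(0,.002)): print("sens",dx,proj(c,sworld(P)+[*dx,0])-proj(c,sworld(P)))
E
```

```text
130 right edge 288.0 [170. 163. 124.  74.  54.  53.]
150 right edge 287.0 [225. 219. 186. 122.  80.  72.]
170 right edge 287.0 [245. 232. 178.  98.  75.  74.]
   left 203.5 [ 74.  98. 179. 232.]
190 right edge 286.0 [243. 233. 187. 113.  76.  76.]
   left 204.5 [ 76. 117. 212. 242.]
210 right edge 286.0 [242. 225. 166.  90.  74.  73.]
   left 205.5 [ 77. 122. 218. 243.]
col288 rows [ 50.  53.  52.  50.  51.  72. 126. 158. 167. 166. 166. 165. 166. 165.
 164. 164. 166. 165.]
(105, -40, 12) [[286.2 108.4]]
(60, -40, 12) [[285.1 147.4]]
(0, -40, 12) [[283.7 195.7]]
(105, 60, 12) [[199.5 108.5]]
(60, 60, 12) [[201.2 147.5]]
(0, 60, 12) [[203.3 195.7]]
sens (0.002, 0) [[-0.36601781  1.64510865]]
sens (0, 0.002) [[1.63824424 0.31706784]]
```

```bash
sed -i 's/\[.5628,.2022,0,3.3328\]/[.5643,.2043,0,3.333]/' h.py; python3 -c "
from h import *
go([*sworld((37.8,0,0))[:2],.1],stand_pose()[3]+np.pi/2)
go([*sworld((-12.2,0,0))[:2],.1],stand_pose()[3]+np.pi/2)"
```

```text
TCP [0.5252 0.1944 0.2379] tool y yaw 1.7615 | shift units (present axes) [-0.08  0.08  4.6 ] turn units -0.01 | J6 -2.02
   shift in axes after turn [-0.08  0.08  4.6 ]
TCP [0.5252 0.1944 0.2379] tool y yaw 1.7615 | shift units (present axes) [-1.75  0.08  4.6 ] turn units -0.01 | J6 -2.02
   shift in axes after turn [-1.75  0.08  4.6 ]
```

>>> arm_command(
  deltas=[
    [[0, -0.08, 0.08, 0.6, 0], [0, 0, 0, 1, 0], [0, 0, 0, 1, 0], [0, 0, 0, 1, 0], [0, 0, 0, 0.6, 0], [0, 0, 0, 0.4, 0], [0, 0, 0, 0, 0], [0, 0, 0, 0, 0]],
  ],
)

```text
time_s: 11.0
position: [0.5279, 0.1977, 0.101]
tool_rot: [-0.096, 0.995, 0.0, 0.001]
ft_force: [-0.1, 1.1, -5.0]
gripper_width: 0.0254
grasp_force: 35.0
```

```bash
python3 - <<'E'
from h import *
go([*sworld((-12.2,0,0))[:2],.1],stand_pose()[3]+np.pi/2);print(manip.read_state()["ft_force"])
c=camera("side");a=c["img"][190:340,90:290];cv2.imwrite("pics/s4.png",cv2.resize(a,(800,600),interpolation=cv2.INTER_CUBIC)[:,:,::-1])
E
```

```text
TCP [0.5279 0.1977 0.101 ] tool y yaw 1.7625 | shift units (present axes) [-1.64 -0.01  0.04] turn units 0.0 | J6 -2.03
   shift in axes after turn [-1.64 -0.01  0.04]
[-0.06290992  1.14535702 -5.02704929]
```

View pics/s4.png

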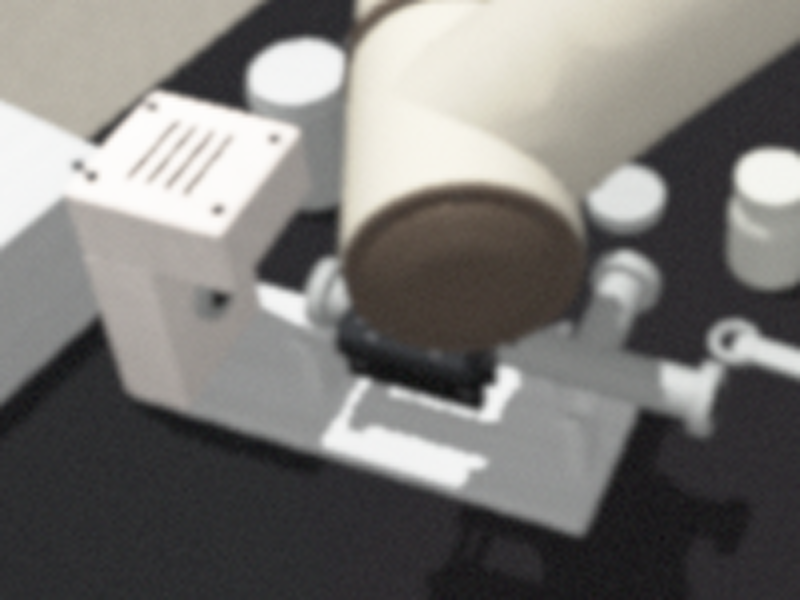

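s4 shows the tee's far flange at (325,290), just outside the slab edge at x~300 and below it, level and above the saddles. The wrist is clear, so I'll slide it in.

>>> arm_command(
  deltas=[
    [[0, -0.4, 0, 0, 0], [0, -0.5, 0, 0, 0], [0, -0.4, 0, 0, 0], [0, -0.34, 0, 0, 0], [0, 0, 0, 0, 0], [0, 0, 0, 0, 0]],
  ],
)

```text
time_s: 11.8
position: [0.575, 0.2063, 0.0998]
tool_rot: [-0.095, 0.995, -0.0, -0.001]
ft_force: [-0.2, 1.1, -4.8]
gripper_width: 0.0252
grasp_force: 35.0
```

```bash
python3 -c "
from h import *
go([*sworld((-12.2,0,0))[:2],.0746],stand_pose()[3]+np.pi/2);print(manip.read_state()['ft_force'])"
```

```text
TCP [0.575  0.2063 0.0998] tool y yaw 1.7619 | shift units (present axes) [-0.05  0.    0.84] turn units -0.0 | J6 -1.99
   shift in axes after turn [-0.05  0.    0.84]
[-0.17889999  1.08143929 -4.76448959]
```

Lower gently: 18 mm first, then in small steps while watching the force.

>>> arm_command(
  deltas=[
    [[0, -0.05, 0, 0.2, 0], [0, 0, 0, 0.2, 0], [0, 0, 0, 0.15, 0], [0, 0, 0, 0.1, 0], [0, 0, 0, 0, 0], [0, 0, 0, 0, 0]],
  ],
)

```text
time_s: 12.55
position: [0.5771, 0.207, 0.0807]
tool_rot: [-0.096, 0.995, 0.0, 0.0]
ft_force: [0.3, -0.6, -5.2]
gripper_width: 0.0254
grasp_force: 35.0
```

>>> arm_command(
  deltas=[
    [[0, 0, 0, 0.05, 0], [0, 0, 0, 0.05, 0], [0, 0, 0, 0, 0]],
  ],
)

```text
time_s: 12.92
position: [0.5768, 0.2068, 0.0774]
tool_rot: [-0.096, 0.995, -0.0, -0.0]
ft_force: [-0.8, -0.6, -4.7]
gripper_width: 0.0247
grasp_force: 35.0
```

>>> arm_command(
  deltas=[
    [[0, 0, 0, 0.04, 0], [0, 0, 0, 0, 0], [0, 0, 0, 0, 0]],
  ],
)

```text
time_s: 13.3
position: [0.5769, 0.2069, 0.0764]
tool_rot: [-0.096, 0.995, 0.0, 0.0]
ft_force: [-1.2, 0.2, -4.3]
gripper_width: 0.0251
grasp_force: 35.0
```

>>> arm_command(
  deltas=[
    [[0, 0, 0, 0.03, 0], [0, 0, 0, 0, 0], [0, 0, 0, 0, 0]],
  ],
)

```text
time_s: 13.68
position: [0.5769, 0.2069, 0.0755]
tool_rot: [-0.096, 0.995, -0.0, -0.0]
ft_force: [0.1, -0.4, -4.8]
gripper_width: 0.0254
grasp_force: 35.0
```

>>> arm_command(
  deltas=[
    [[0, 0, 0, 0.03, 0], [0, 0, 0, 0, 0], [0, 0, 0, 0, 0]],
  ],
)

```text
time_s: 14.05
position: [0.5769, 0.2069, 0.0752]
tool_rot: [-0.096, 0.995, -0.0, 0.0]
ft_force: [-3.6, 0.1, 1.5]
gripper_width: 0.0252
grasp_force: 35.0
```

>>> arm_command(
  deltas=[
    [[0, 0.02, 0, 0, 0], [0, 0, 0, 0.02, 0], [0, 0, 0, 0, 0], [0, 0, 0, 0, 0]],
  ],
)

```text
time_s: 14.55
position: [0.5769, 0.207, 0.075]
tool_rot: [-0.096, 0.995, 0.0, 0.001]
ft_force: [-3.4, -0.6, 5.2]
gripper_width: 0.0249
grasp_force: 35.0
```

It is seated, with the stand now carrying its weight. I'll ease the grip so it self-centres, then open.

>>> arm_command(
  deltas=[
    [[0, 0, 0, 0, 0], [0, 0, 0, 0, 0], [0, 0, 0, 0, 0]],
  ],
  squeeze=3,
)

```text
time_s: 14.92
position: [0.5769, 0.2073, 0.0745]
tool_rot: [-0.096, 0.995, 0.0, 0.001]
ft_force: [-0.4, 0.5, 4.8]
gripper_width: 0.0257
grasp_force: 3.0
```

>>> arm_command(
  deltas=[
    [[0.33, 0, 0, 0, 0], [0.4, 0, 0, 0, 0], [0.5, 0, 0, 0, 0], [0.6, 0, 0, 0, 0], [0.6, 0, 0, 0, 0]],
  ],
)

```text
time_s: 15.55
position: [0.5764, 0.2067, 0.0739]
tool_rot: [-0.096, 0.995, -0.0, -0.0]
ft_force: [0.5, -0.3, 0.8]
gripper_width: 0.0506
grasp_force: 0.0
```

```bash
python3 - <<'E'
from h import *
s,p,R=tool();print(p,s["ft_force"],s["gripper_width"],s["time_s"])
E
```

```text
[0.57635996 0.20672604 0.07386256] [ 0.53225729 -0.2582896   0.75886098] 0.05058717036723274 15.55
```

>>> arm_command(
  deltas=[
    [[0.6, 0, 0, -0.5, 0], [0.8, 0, 0, -1, 0], [1, 0, 0, -1, 0], [1, 0, 0, -1, 0], [1, 0, 0, -1, 0], [1, 0, 0, -1, 0], [1, 0, 0, -0.2, 0]],
  ],
)

```text
time_s: 16.42
position: [0.5774, 0.2073, 0.2487]
tool_rot: [-0.096, 0.995, 0.001, 0.003]
ft_force: [0.1, -0.2, -0.8]
gripper_width: 0.0866
grasp_force: 0.0
```

```bash
python3 - <<'E'
import h;from h import *
c=camera("wrist");L=outline_of("tee",c);print([(round(d["score"],2),np.round(d["box"])) for d in L])
m=np.asarray(L[0]["mask"],float);m[250:]=0
o=h.sil
def s2(*a):
    s=o(*a);s[250:]=0;return s
h.sil=s2
p=stand_pose();r=fit("tee",[(c,m)],[p[0],p[1],p[3]],.075);print(np.round(r[0],4),r[1])
cv2.imwrite("pics/w5.png",cv2.resize(c["img"],(800,600))[:,:,::-1])
# yoke hover: grip 4mm toward -x(yoke)
y=[.674,-.0067,-.2345];e=np.array([np.cos(y[2]),np.sin(y[2])])
print(manip.read_state()["time_s"]);go([*(np.array(y[:2])-.003*e),.22],y[2]+np.pi/2)
E
```

```text
[(0.79, array([174.,  32.,  99., 221.]))]
[0.5649 0.2044 3.3321] 0.030931236581278918
16.525
TCP [0.5764 0.2069 0.246 ] tool y yaw 1.7621 | shift units (present axes) [-1.75 -7.57  0.86] turn units 3.55 | J6 -1.99
   shift in axes after turn [-4.72 -6.17  0.86]
```

View pics/w5.png

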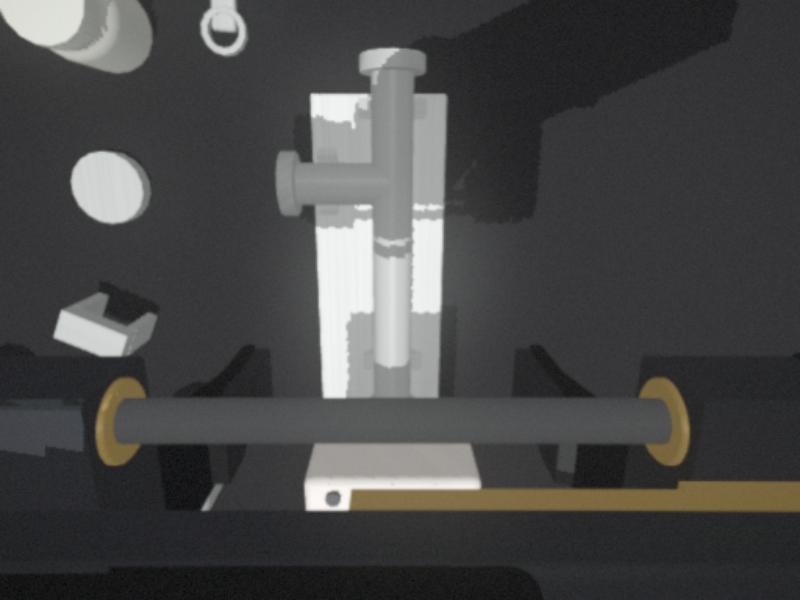

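w5 shows the tee seated. Its far end runs under the housing, the saddle nearest the housing is at (395,358) and the branch is in its saddle at (325,185). The fit agrees with the stand pose to within 1 mm. The steel yoke is at (105,322), so I'm moving there.

>>> arm_command(
  deltas=[
    [[1, -0.4, -1, 0, 0], [1, -0.5, -1, 0, 0], [1, -0.5, -1, 0, 0], [1, -0.5, -1, 0, 0], [1, -0.5, -1, 0, 0], [1, -0.5, -1, 0, 0], [1, -0.5, -1, 0, 0], [1, -0.4, -0.57, 0, 0]],
  ],
)

```text
time_s: 17.52
position: [0.7315, 0.004, 0.2426]
tool_rot: [-0.095, 0.995, -0.0, -0.002]
ft_force: [-0.7, 0.1, -0.4]
gripper_width: 0.0869
grasp_force: 0.0
```

>>> arm_command(
  deltas=[
    [[1, 0, 0, 0, 0.9], [1, 0, 0, 0, 0.9], [1, 0, 0, 0, 0.9], [1, 0, 0, 0, 0.85], [1, 0, 0, 0, 0]],
  ],
)

```text
time_s: 18.15
position: [0.7309, 0.0055, 0.2431]
tool_rot: [0.117, 0.993, -0.0, -0.002]
ft_force: [-0.1, 0.2, -0.5]
gripper_width: 0.0871
grasp_force: 0.0
```

```bash
python3 - <<'E'
from w import *
y=[.674,-.0067,-.2345]
look("yoke",y,0,"pics/w6.png",("wrist",))
c=camera("wrist")
for n,h in(("flask",.1),("nipple",.07)):
    for d in spot_in(n,c)[:2]:
        b=d["box"];print(n,round(d["score"],2),np.round(b),ray(c,(b[0]+b[2]/2,b[1]+b[3]/2),h/2).round(3))
go([*y[:2],.1],y[2]+np.pi/2);print(manip.read_state()["time_s"])
E
```

```text
wrist expected ctr [228. 122.] [(0.91, [180.0, 237.0, 40.0, 58.0]), (0.88, [204.0, 113.0, 48.0, 20.0]), (0.6, [345.0, 0.0, 167.0, 181.0])]
    [ 0.674  -0.0042 -0.2492] 0.034
flask 0.85 [283. 158.  74.  78.] [0.779 0.075 0.05 ]
flask 0.54 [164. 178.  29.  33.] [ 0.739 -0.081  0.05 ]
nipple 0.92 [161. 182.  32.  30.] [ 0.745 -0.088  0.035]
TCP [0.7314 0.0055 0.2445] tool y yaw 1.337 | shift units (present axes) [ 1.76 -0.84  4.82] turn units 0.01 | J6 -2.03
   shift in axes after turn [ 1.76 -0.84  4.82]
18.4
```

View pics/w6.png

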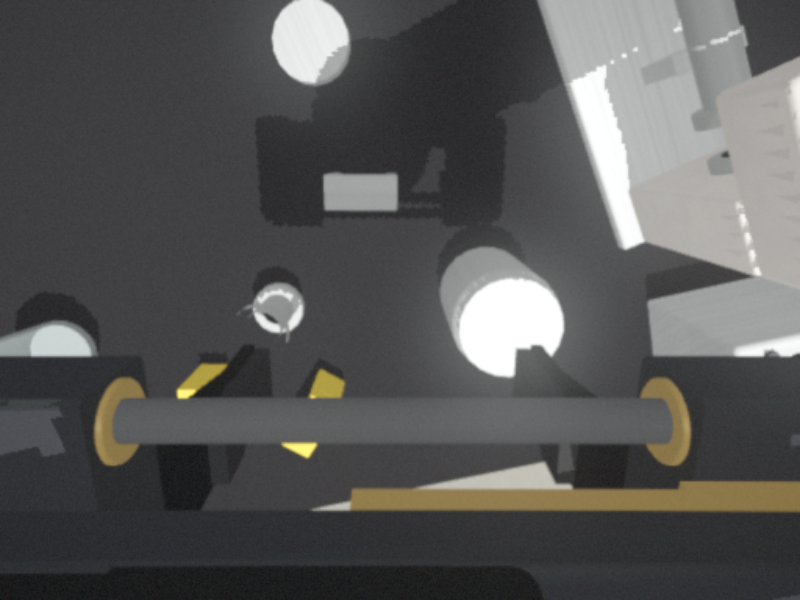

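w6 shows the steel yoke at (360,192), fully visible in plain grey with no yellow. The can at (500,310) clears the gripper body by about 10 mm if I grip 3 mm toward the robot.

```bash
python3 - <<'E'
from h import *
y=[.674,-.0042,-.247];e=np.array([np.cos(y[2]),np.sin(y[2])])
go([*(np.array(y[:2])-.003*e),.033],y[2]+np.pi/2)
E
```

```text
TCP [0.7314 0.0055 0.2445] tool y yaw 1.337 | shift units (present axes) [ 1.88 -0.75  7.05] turn units 0.11 | J6 -2.03
   shift in axes after turn [ 1.87 -0.78  7.05]
```

>>> arm_command(
  deltas=[
    [[1, 0.63, -0.25, 0, 0.1], [1, 0.62, -0.26, 0, 0], [1, 0.62, -0.26, 0.5, 0], [1, 0, 0, 1, 0], [1, 0, 0, 1, 0], [1, 0, 0, 1, 0], [1, 0, 0, 0, 0], [1, 0, 0, 0, 0]],
  ],
)

```text
time_s: 19.4
position: [0.6724, -0.0034, 0.1414]
tool_rot: [0.123, 0.992, 0.0, 0.001]
ft_force: [-0.0, 0.2, -0.9]
gripper_width: 0.0871
grasp_force: 0.0
```

```bash
python3 - <<'E'
from w import *
y=[.674,-.0042,-.247];e=np.array([np.cos(y[2]),np.sin(y[2])])
go([*(np.array(y[:2])-.003*e),.033],y[2]+np.pi/2)
look("yoke",y,0,None,("side",))
E
```

```text
TCP [ 0.6724 -0.0034  0.1414] tool y yaw 1.3249 | shift units (present axes) [ 0.05 -0.01  3.61] turn units 0.01 | J6 -2.05
   shift in axes after turn [ 0.05 -0.01  3.61]
side expected ctr [211. 224.] [(0.76, [202.0, 214.0, 19.0, 23.0]), (0.75, [331.0, 190.0, 16.0, 20.0]), (0.39, [202.0, 173.0, 14.0, 15.0])]
    [ 0.6724 -0.0065 -0.2005] 0.119
```

>>> arm_command(
  deltas=[
    [[1, 0.05, 0, 0.8, 0], [1, 0, 0, 1, 0], [1, 0, 0, 1, 0], [1, 0, 0, 0.5, 0], [0.9, 0, 0, 0.31, 0], [0.8, 0, 0, 0, 0], [0.7, 0, 0, 0, 0], [0.6, 0, 0, 0, 0], [0.5, 0, 0, 0, 0], [0.4, 0, 0, 0, 0]],
  ],
  squeeze=25,
)

```text
time_s: 20.75
position: [0.6703, -0.003, 0.0323]
tool_rot: [0.123, 0.992, 0.0, 0.001]
ft_force: [-1.0, 1.1, 2.2]
gripper_width: 0.0495
grasp_force: 25.0
```

>>> arm_command(
  deltas=[
    [[0.3, 0, 0, 0, 0], [0.3, 0, 0, 0, 0], [0.3, 0, 0, 0, 0]],
  ],
)

```text
time_s: 21.12
position: [0.6703, -0.003, 0.0322]
tool_rot: [0.123, 0.992, 0.0, 0.0]
ft_force: [-0.8, 0.6, 4.9]
gripper_width: 0.0495
grasp_force: 25.0
```

>>> arm_command(
  deltas=[
    [[0.3, 0, 0, -0.3, 0], [0.3, 0, 0, -1, 0], [0.3, 0, 0, -1, 0], [0.3, 0, 0, -1, 0], [0.3, 0, 0, -1, 0], [0.3, 0, 0, -1, 0], [0.3, 0, 0, -1, 0], [0.3, 0, 0, -0.5, 0], [0.3, 0, 0, 0, 0]],
  ],
)

```text
time_s: 22.25
position: [0.6701, -0.003, 0.2361]
tool_rot: [0.123, 0.992, 0.0, 0.0]
ft_force: [-0.3, 0.2, -2.2]
gripper_width: 0.0499
grasp_force: 25.0
```

```bash
sed -i 's/\[.5643,.2043,0,3.333\]/[.5648,.2044,0,3.3325]/' h.py; python3 -c "
from h import *
go([*sworld((-17,0,0))[:2],.23],stand_pose()[3]+np.pi/2)
s=manip.read_state();print(s['grasp_force'],s['gripper_width'],s['ft_force'])"
```

```text
TCP [ 0.6701 -0.003   0.2361] tool y yaw 1.324 | shift units (present axes) [4.58 6.09 0.2 ] turn units -3.65 | J6 -2.05
   shift in axes after turn [1.57 7.45 0.2 ]
24.983415375463665 0.049874189518003764 [-0.26796283  0.24333499 -2.24914265]
```

>>> arm_command(
  deltas=[
    [[0.3, 0.65, 0.87, 0, 0], [0.3, 0.65, 0.87, 0, 0], [0.3, 0.65, 0.87, 0, 0], [0.3, 0.65, 0.87, 0, 0], [0.3, 0.66, 0.87, 0, 0], [0.3, 0.66, 0.87, 0, 0], [0.3, 0.66, 0.87, 0, 0]],
  ],
)

```text
time_s: 23.12
position: [0.58, 0.2082, 0.2334]
tool_rot: [0.123, 0.992, -0.001, -0.002]
ft_force: [0.2, -0.0, -0.9]
gripper_width: 0.0495
grasp_force: 25.0
```

>>> arm_command(
  deltas=[
    [[0.3, 0, 0, 0, -0.9], [0.3, 0, 0, 0, -0.9], [0.3, 0, 0, 0, -0.9], [0.3, 0, 0, 0, -0.95], [0.3, 0, 0, 0, 0], [0.3, 0, 0, 0, 0]],
  ],
)

```text
time_s: 23.88
position: [0.581, 0.2075, 0.2345]
tool_rot: [-0.095, 0.996, -0.0, -0.001]
ft_force: [0.2, 1.0, -1.5]
gripper_width: 0.0502
grasp_force: 25.0
```

```bash
python3 - <<'E'
import h;from h import *
go([*sworld((-17,0,0))[:2],.13],stand_pose()[3]+np.pi/2)
c=camera("wrist");L=[d for d in outline_of("tee",c)];print([(round(d["score"],2),np.round(d["box"])) for d in L])
o=h.sil
def s2(*a):
    s=o(*a);s[250:]=0;return s
h.sil=s2
m=np.asarray(L[0]["mask"],float);m[250:]=0
p=stand_pose();r=fit("tee",[(c,m)],[p[0],p[1],p[3]],.075);print(np.round(r[0],4),r[1])
print([(round(d["score"],2),np.round(d["box"])) for d in outline_of("yoke",c)[:3]])
cv2.imwrite("pics/w7.png",cv2.resize(c["img"],(800,600))[:,:,::-1])
E
```

```text
TCP [0.581  0.2075 0.2345] tool y yaw 1.7605 | shift units (present axes) [-0.02  0.    3.48] turn units -0.01 | J6 -1.99
   shift in axes after turn [-0.02  0.    3.48]
[(0.97, array([175.,  28., 100., 214.]))]
[0.565  0.2044 3.3311] 0.06756503398172017
[(0.68, array([195., 215., 106.,  82.]))]
```

View pics/w7.png

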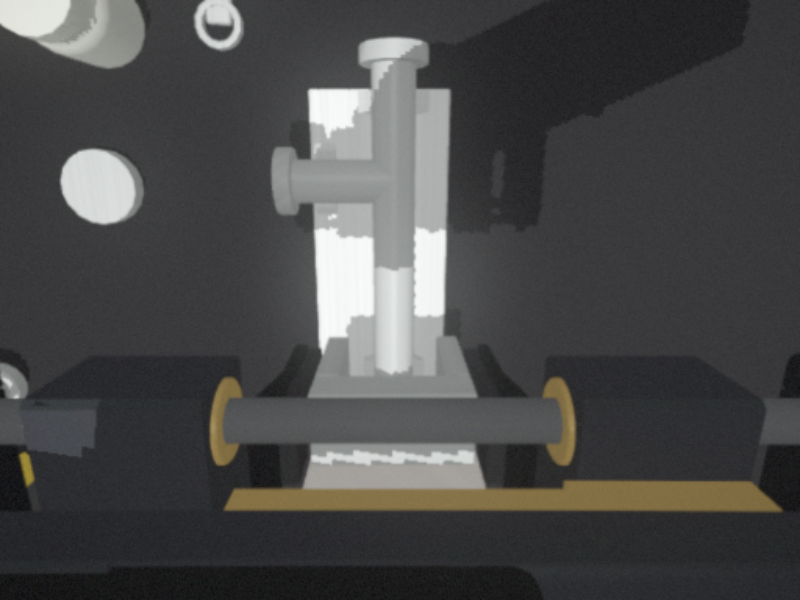

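w7 shows the yoke in the jaws with its slot centred on the tube at column ~393. The tee has not moved, so I'll lower it.

>>> arm_command(
  deltas=[
    [[0.3, 0, 0, 0.5, 0], [0.3, 0, 0, 1, 0], [0.3, 0, 0, 1, 0], [0.3, 0, 0, 0.6, 0], [0.3, 0, 0, 0.3, 0], [0.3, 0, 0, 0.3, 0], [0.3, 0, 0, 0.3, 0], [0.3, 0, 0, 0.3, 0], [0.3, 0, 0, 0.2, 0], [0.3, 0, 0, 0, 0]],
  ],
)

```text
time_s: 25.28
position: [0.5811, 0.2075, 0.1002]
tool_rot: [-0.096, 0.995, -0.0, -0.0]
ft_force: [-0.2, 0.4, -1.2]
gripper_width: 0.0498
grasp_force: 25.0
```

>>> arm_command(
  deltas=[
    [[0.3, 0, 0, 0.1, 0], [0.3, 0, 0, 0.1, 0], [0.3, 0, 0, 0, 0], [0.3, 0, 0, 0, 0]],
  ],
)

```text
time_s: 25.78
position: [0.5814, 0.2077, 0.0948]
tool_rot: [-0.096, 0.995, 0.0, 0.0]
ft_force: [-1.1, 0.1, -1.9]
gripper_width: 0.05
grasp_force: 25.0
```

>>> arm_command(
  deltas=[
    [[0.3, 0, 0, 0.1, 0], [0.3, 0, 0, 0.1, 0], [0.3, 0, 0, 0.05, 0], [0.3, 0, 0, 0, 0], [0.3, 0, 0, 0, 0]],
  ],
)

```text
time_s: 26.4
position: [0.5814, 0.2077, 0.0872]
tool_rot: [-0.096, 0.995, 0.0, 0.0]
ft_force: [0.1, 0.8, -2.1]
gripper_width: 0.0499
grasp_force: 25.0
```

>>> arm_command(
  deltas=[
    [[0.3, 0, 0, 0.05, 0], [0.3, 0, 0, 0, 0], [0.3, 0, 0, 0, 0]],
  ],
)

```text
time_s: 26.78
position: [0.5814, 0.2077, 0.0857]
tool_rot: [-0.096, 0.995, 0.0, 0.0]
ft_force: [-0.1, 1.4, -1.4]
gripper_width: 0.05
grasp_force: 25.0
```

>>> arm_command(
  deltas=[
    [[0.3, 0, 0, 0.05, 0], [0.3, 0, 0, 0, 0], [0.3, 0, 0, 0, 0]],
  ],
)

```text
time_s: 27.15
position: [0.5814, 0.2077, 0.0842]
tool_rot: [-0.096, 0.995, 0.0, 0.0]
ft_force: [0.0, -0.3, -1.1]
gripper_width: 0.0498
grasp_force: 25.0
```

>>> arm_command(
  deltas=[
    [[0.3, 0, 0, 0.03, 0], [0.3, 0, 0, 0, 0], [0.3, 0, 0, 0, 0]],
  ],
)

```text
time_s: 27.52
position: [0.5815, 0.2077, 0.084]
tool_rot: [-0.096, 0.995, 0.0, 0.0]
ft_force: [-2.1, -0.4, 5.2]
gripper_width: 0.0498
grasp_force: 25.0
```

>>> arm_command(
  deltas=[
    [[0.3, 0, 0, 0.02, 0], [0.3, 0, 0, 0, 0], [0.3, 0, 0, 0, 0]],
  ],
)

```text
time_s: 27.9
position: [0.5815, 0.2077, 0.084]
tool_rot: [-0.096, 0.995, 0.0, 0.0]
ft_force: [-3.9, 0.6, 8.3]
gripper_width: 0.0502
grasp_force: 25.0
```

Contact came at the expected height. I'll release it evenly and back off upward.

>>> arm_command(
  deltas=[
    [[0.3, 0, 0, -0.02, 0], [0.3, 0, 0, 0, 0], [0.3, 0, 0, 0, 0]],
  ],
  squeeze=3,
)

```text
time_s: 28.28
position: [0.5817, 0.2078, 0.0835]
tool_rot: [-0.096, 0.995, 0.0, 0.0]
ft_force: [-0.2, 0.2, 4.6]
gripper_width: 0.05
grasp_force: 3.0
```

>>> arm_command(
  deltas=[
    [[0.62, 0, 0, 0, 0], [0.7, 0, 0, 0, 0], [0.8, 0, 0, 0, 0], [0.85, 0, 0, 0, 0], [0.85, 0, 0, 0, 0]],
  ],
)

```text
time_s: 28.9
position: [0.5813, 0.2076, 0.0832]
tool_rot: [-0.096, 0.995, -0.0, -0.0]
ft_force: [-0.3, -0.2, 0.5]
gripper_width: 0.073
grasp_force: 0.0
```

>>> arm_command(
  deltas=[
    [[0.85, 0, 0, -0.3, 0], [0.85, 0, 0, -0.7, 0], [0.85, 0, 0, -1, 0], [0.85, 0, 0, -1, 0], [0.85, 0, 0, -1, 0], [0.85, 0, 0, -1, 0], [0.85, -0.5, 0, -1, 0], [0.85, -1, 0, 0, 0], [0.85, -1, 0, 0, 0], [0.85, 0, 0, 0, 0]],
  ],
)

```text
time_s: 30.15
position: [0.6561, 0.222, 0.2626]
tool_rot: [-0.095, 0.995, -0.0, -0.0]
ft_force: [-0.5, -0.8, 0.4]
gripper_width: 0.0742
grasp_force: 0.0
```

```bash
python3 - <<'E'
from w import *
s,p,R=tool();print(p,s["ft_force"],s["time_s"])
t=stand_pose();y=sworld((-21,0,0));look("yoke",[y[0],y[1],t[3]],.052,"pics/w8.png",("wrist","top"))
look("tee",[t[0],t[1],t[3]],.075,None,("wrist",))
E
```

```text
[0.65610095 0.22195042 0.26261559] [-0.51551716 -0.76459043  0.41340928] 30.15
wrist expected ctr [251. 104.] [(0.75, [222.0, 92.0, 54.0, 25.0]), (0.66, [194.0, 0.0, 116.0, 312.0])]
    [0.5858 0.2074 3.3316] 0.03
top expected ctr [143. 202.] [(0.61, [232.0, 130.0, 14.0, 13.0]), (0.42, [136.0, 195.0, 14.0, 12.0])]
    [0.5861 0.2068 3.2893] 0.122
wrist expected ctr [224.  68.] [(0.56, [175.0, 1.0, 90.0, 188.0])]
    [0.5644 0.2045 3.3331] 0.201
```

View pics/w8.png

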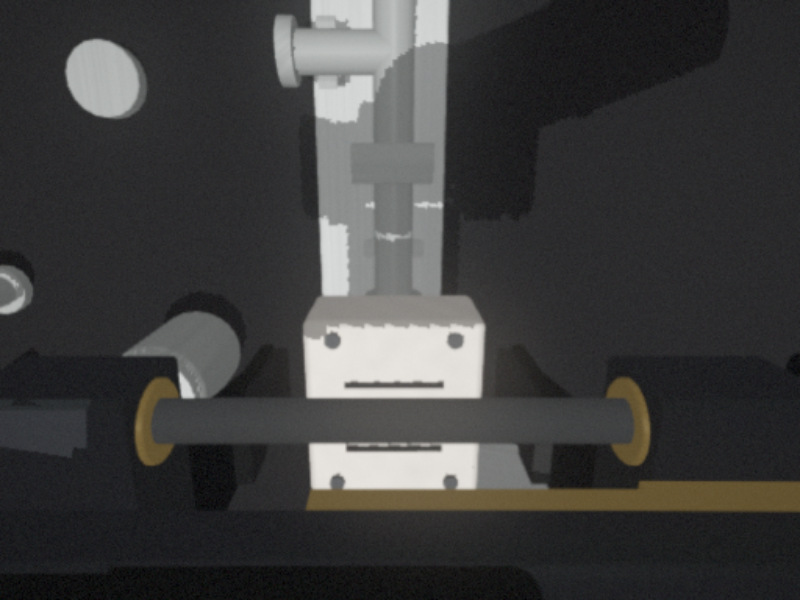

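w8 shows the yoke square across the tube at (392,163), between the saddle nearest the housing (395,247) and the branch (330,50). The fit puts it at stand x ≈ -21 mm with the feet at 52 mm. The tee is seated and the arm is clear, so I'm handing in.

```bash
python3 -c "
from station import manip
print(manip.job_done())"
```

```text
the job is handed in; nothing more can be done
None
```

The job is handed in: the tee lies in the three saddles with its far end under the housing, and the steel yoke sits fully down on the tube between the saddle nearest the housing and the side branch. It took about 30 s of the 67 s, both parts were set down gently, and I saw nothing else disturbed in the camera views.

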